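# Load the gravity-storage lift and hold its index pin back

### The arm

A 6-joint arm with a two-finger parallel gripper is mounted at the origin on the work surface. World frame = base frame: x ahead of the robot, y to its left, z up, the work surface at z = 0. Lengths are in mm, angles in degrees, forces in N, time in s.
With the tool pointing down it reaches from about 300 to 850 mm from the base axis. Payload 4.2 kg.
Tool frame: the origin (TCP) lies between the finger pads; the fingertips stand 11 mm ahead of it and the grasp point (between the pads) lies 8 mm behind it (env.tips_ahead is the distance from the TCP to the fingertips, in mm); z points along the fingers, y is the line along which they close (so a half turn about z gives the same grasp; the last joint's range is limited). The gripper opens to 91 mm and grips with 3 to 60 N. Pads are 32 mm wide; open, the fingers measure 118 mm over their backs; the gripper's body (76 mm by 178 mm) begins 60 mm behind the grasp point.
Start: joints at [-68.067, 18.312, 89.639, -0, 72.044, -1.146], TCP at [225.402, -528.995, 224.976] pointing down, gripper open.
Joint ranges: [-177.97, 177.97], [-48.28, 115.42], [12.27, 149.76], [-77.06, 257.06], [2.81, 150.46], [-146.56, 146.56]. Speed limits (degrees/s): [147.25, 147.25, 180, 180, 180, 180].

### API

Orientations are given as [roll, pitch, yaw] about the fixed x, y, z axes, in that order (R = Rz(yaw) Ry(pitch) Rx(roll)).
In Python, from workcell import env, cams gives the robot as it stands.
- The arm moves only by the tool step_arm, never from a script. Its arguments are lists of equal length, an entry for each row: "linear": the shift along the tool's x, y, z in units of 30 cm (1.0 is 30 cm), a list of three; "turn": the turn about the tool's z in units of 360 degrees (1.0 is 360 degrees). In form: {"linear": [[tx, ty, tz], ...], "turn": [turn, ...]}. A call has 1 to 20 rows; each row is the pose to reach, as a shift and turn from the pose commanded when the call began, along the tool's axes at that moment, turning the shorter way round; what a row does not reach only later rows make up. A row lasts 1/8 s, in which the tool goes at most 62.5 mm and 10.7 degrees, less where a joint would pass 70% of its speed; a pose out of reach is approached as far as the arm can. A call with a number of a shift or a turn outside -1 to 1 is refused whole. A call with a gripper value outside its range is refused whole. "fingers" is the closure, from -1 (fully open) to 1 (shut), so that 0 is half open, set as the call begins (left out, the last holds). The fingers move at their own pace and stop on an object; "force" is the grip in N (left out, the last holds). Time passes only in rows, so rows that repeat a pose let the fingers close. It gives the time, the measured TCP pose, the force, the opening and the grip force at its end, in the units of the state.
- env.state(): the state, without advancing time (a new reading comes with each control period).
- cams.grab_frame(name): name is "scene" or "top" or "wrist"; returns a dict with "color" (400x640x3 uint8, blue, green, red), "fx", "fy", "cx", "cy" (pixels), "extrinsics" (4x4, takes a point from camera to world coordinates); the wrist camera has in their place "tool_from_camera" (4x4, takes a point from camera to tool coordinates, whose origin is the TCP and whose axes are the flange's). Camera axes: x right, y down, z forward; pixel columns grow to the right and rows downward; lengths in mm; the calibration is good to about 2 mm. A picture is of the moment at which its call begins: read the wrist's pose just before it. There is no depth.
- env.job_done(): hands the job in; it is judged then, once.
The state is a dict: "time_s": time; "qpos": joint angles; "qvel": joint speeds; "effort": joint torques, N m; "ee_pos": TCP position; "ee_rot": TCP orientation; "force": force on the tool from outside, world axes, zero at the start; "torque": the same for the moment, N m; "gripper_width": finger opening in mm; "gripper_force": force on a finger pad.
Only numpy, scipy, OpenCV 4.12 (cv2) and the standard library are available. Lean on these libraries where they do the work, as an engineer would, in place of code of your own. Each camera call takes 0.05 s, during which the arm holds its last target. There are 200 camera calls.

### The job

Load the lift of the small gravity-storage rig: nest the two loose stepped steel cups into the one that already stands on its raised pan, so that all three make one upright stack. Then pull the rig's sprung index pin fully back by its knob, so that the loaded pan sinks to its bottom stop, and finish while still gripping the knob and holding the pin fully back. Leave everything else where it stands.

Things in the scene. Friction and masses are not known exactly. Their poses are not given: they have to be found in the camera images.
- rig: fixed rig: grey base 140 x 200 x 12 mm, on it an upright aluminium mast plate 90 mm wide (along x), 12 mm thick, top 122 mm high. Origin on the bench under the mast (mast at y -2 to +10 mm); z up. The pan is on its -y side, the knob on its +y side. A 52 mm high generator stands at x 48 to 84, y -20 to 20 mm. Yaw -0.25 to 0.65 rad.
- pan: round aluminium pan 90 mm across, 6 mm thick, of the rig's sliding carriage. Origin at the centre of its upper face; at the start 95 mm above the bench and 85 mm from the rig's origin along the rig's -y. The carriage rests on the index pin and sinks by its own weight as soon as the pin is out.
- carriage (a joint): height travel of the carriage and its pan, m: 0 = raised, on the pin; 0.05 = on the bottom stop, 50 mm lower. Damped: sinks in about 1 s.
- pull_knob: black round pull knob of the index pin, 26 mm in diameter, 18 mm long, axis level along the rig's y. Origin at its centre: seated, 71 mm from the rig's origin along +y, 85 mm above the bench. It moves along the rig's +y as it is pulled and does not turn. Between it and the sleeve is a bare 8 mm pin, 28 mm long. Can be pinched from above across the rig's x.
- plunger (a joint): travel of the sprung index pin, m: 0 = seated in its hole, 0.02 = fully back at its stop. The spring pulls it home with 6 N when seated and 13 N when fully back; it does not latch. The pin leaves the carriage at about 0.009.
- cup_a_mid (a point): middle (on the axis, 37.5 mm above base and below rim; z to the mouth) of a steel stacking cup, 75 mm high: narrow foot 42 mm across at the base, 47 mm at 33.5 mm up, there a flat shoulder, then straight, 58 mm across, up to the rim (wall 2.5 mm). It stands mouth up on the pan at the start, up to 9 mm off its centre, and stays there as the lowest.
- cup_b_mid (a point): middle of a loose cup, same shape and point as cup_a; about 120 g; stands mouth up on the bench. Its foot fits the 53 mm mouth of another cup and its shoulder then rests on that rim: each nested cup stands 41.5 mm higher than the one below, and its whole straight upper part stays free to grip.
- cup_c_mid (a point): middle of the other loose cup, same in all as cup_b; stands mouth up on the bench.
- beaker_mid (a point): bystander: plain steel beaker without a step, 72 mm across and 95 mm high, on the bench; the point is on its axis half-way up. Not one of the cups.
- screwdriver: bystander: screwdriver lying along its x, about 200 mm long; origin about its middle, at the bench.
- weight_center (a point): bystander: small brass weight, a disc 30 mm across and 25 mm high, on the bench; the point is at its centre.

How it is judged (in metres and radians):
On the way, in this order (a step that is already met when the one before it is completed fails the run):
1. the two loose cups are nested in the cup on the pan, one upright stack of three, with the pan still raised on the seated pin (horizontal distance between cup_a_mid and pan below 0.03 m and z of cup_a_mid in the frame of pan between 0.033 and 0.042 m and angle between cup_a_mid's own z axis and vertical below 0.12 rad and ((z of cup_b_mid in the frame of cup_a_mid between 0.0395 and 0.0435 m and horizontal distance between cup_b_mid and cup_a_mid below 0.006 m and angle between each of cup_b_mid, cup_c_mid's own z axis and vertical below 0.12 rad and z of cup_c_mid in the frame of cup_b_mid between 0.0395 and 0.0435 m and horizontal distance between cup_c_mid and cup_b_mid below 0.006 m) or (z of cup_c_mid in the frame of cup_a_mid between 0.0395 and 0.0435 m and horizontal distance between cup_c_mid and cup_a_mid below 0.006 m and angle between each of cup_c_mid, cup_b_mid's own z axis and vertical below 0.12 rad and z of cup_b_mid in the frame of cup_c_mid between 0.0395 and 0.0435 m and horizontal distance between cup_b_mid and cup_c_mid below 0.006 m)) and value of joint carriage below 0.004 m and value of joint plunger below 0.003 m), for 0.3 s.
2. the index pin is pulled fully back by its knob, gripped by the robot (value of joint plunger above 0.0165 m and contact force between the fingers and pull_knob above 2 N), for 0.2 s.
At the end, for the whole second after the job is handed in: Knob still gripped (over 2 N), pin back by over 16.5 of 20 mm; pan within 3 mm of its bottom stop; first cup on the pan within 30 mm of its centre, the other two nested on it, each 39.5 to 43.5 mm above the one below, within 6 mm of its axis, all upright within 0.12 rad (all of step 2 and horizontal distance between cup_a_mid and pan below 0.03 m and z of cup_a_mid in the frame of pan between 0.033 and 0.042 m and angle between cup_a_mid's own z axis and vertical below 0.12 rad and ((z of cup_b_mid in the frame of cup_a_mid between 0.0395 and 0.0435 m and horizontal distance between cup_b_mid and cup_a_mid below 0.006 m and angle between each of cup_b_mid, cup_c_mid's own z axis and vertical below 0.12 rad and z of cup_c_mid in the frame of cup_b_mid between 0.0395 and 0.0435 m and horizontal distance between cup_c_mid and cup_b_mid below 0.006 m) or (z of cup_c_mid in the frame of cup_a_mid between 0.0395 and 0.0435 m and horizontal distance between cup_c_mid and cup_a_mid below 0.006 m and angle between each of cup_c_mid, cup_b_mid's own z axis and vertical below 0.12 rad and z of cup_b_mid in the frame of cup_c_mid between 0.0395 and 0.0435 m and horizontal distance between cup_b_mid and cup_c_mid below 0.006 m)) and value of joint carriage above 0.047 m); the arm keeps its last pose, push and grip.
It fails at once if the beaker, the screwdriver or the brass weight is moved by more than 30 mm (distance of any of beaker_mid, screwdriver, weight_center from where it was at the start of the episode above 0.03 m).
It also fails if it takes over 64 s, if anything falls off the work surface, if the arm or the gripper's body presses on something with over 40 N, if the wrist force passes 120 N, or if a joint passes its speed limit or range.

## Working session

There is one attempt and no reset: what is moved stays moved. The work goes in short steps, Python scripts to look and compute and a tool call to move; the robot and the scene stay as the last step left them, time stands still between calls to the robot, and variables do not carry over. Pictures are saved under pics/ and viewed, at most 10 in all, crops included, and the job is handed in when it is done.

Besides the shell and the picture viewer there is one more tool, called after "Call:" as name(argument=value, ...), one argument or row to a line, values as JSON. step_arm: Moves the arm, as the interface text tells. Its arguments: {"type":"object","properties":{"linear":{"type":"array"},"turn":{"type":"array"},"fingers":{"type":"number"},"force":{"type":"number"}},"required":["linear","turn"]}

```bash
mkdir -p pics; ls; python3 - <<'E'
from workcell import env,cams
import cv2,pickle
s=env.state();print(s)
F={}
for n in("scene","top"):
    f=cams.grab_frame(n);F[n]=f;cv2.imwrite(f"pics/{n}0.png",f["color"]);print(n,f["fx"],f["fy"],f["cx"],f["cy"],f["extrinsics"])
w=cams.grab_frame("wrist");F["wrist"]=w;print(w["fx"],w["tool_from_camera"])
pickle.dump(F,open("F0.pkl","wb"))
E
```

```text
pics
{'time_s': 0.0, 'qpos': array([-6.80672238e+01,  1.83519802e+01,  8.97070407e+01, -1.48108017e-03,
        7.20438562e+01, -1.14666492e+00]), 'qvel': array([-0.01928287,  0.02083569, -0.05845351, -0.0462868 , -0.07559763,
        0.08950249]), 'effort': array([ 5.05025000e-04, -4.12458837e+01, -2.31973225e+01,  7.25919474e-02,
        4.55339835e-02, -1.12858261e-04]), 'ee_pos': array([ 225.20672317, -528.52767428,  224.11256904]), 'ee_rot': array([-1.79897115e+02, -6.50911784e-04,  2.30798984e+01]), 'force': array([-0.17051946,  0.20209308,  0.05113064]), 'torque': array([-0.0430935 , -0.01517115,  0.0293633 ]), 'gripper_force': 0.0, 'gripper_width': 91.25339439556491}
scene 464.05443737452504 464.05443737452504 320.719655296161 198.07960655229186 [[ 1.57451947e-01  6.37639954e-01 -7.54071729e-01  1.34929397e+03]
 [ 9.87521678e-01 -1.04088362e-01  1.18180153e-01 -1.42807634e+02]
 [-3.13370405e-03 -7.63269875e-01 -6.46072193e-01  7.69766612e+02]
 [ 0.00000000e+00  0.00000000e+00  0.00000000e+00  1.00000000e+00]]
top 492.8531886899787 492.8531886899787 314.03691143389545 200.40435440075743 [[-3.16467124e-03 -9.72845993e-01  2.31431760e-01  2.42701899e+02]
 [-9.99991812e-01  2.49502531e-03 -3.18612255e-03 -1.93821653e+01]
 [ 2.52217846e-03 -2.31439948e-01 -9.72845923e-01  1.44349208e+03]
 [ 0.00000000e+00  0.00000000e+00  0.00000000e+00  1.00000000e+00]]
333.65757854760585 [[ 1.16233503e-03 -9.72553680e-01 -2.32675716e-01  6.37819944e+01]
 [ 9.99999031e-01  9.52207455e-04  1.01540910e-03  4.11956805e-01]
 [-7.65984304e-04 -2.32676670e-01  9.72553844e-01 -1.60633128e+02]
 [ 0.00000000e+00  0.00000000e+00  0.00000000e+00  1.00000000e+00]]
```

View pics/top0.png

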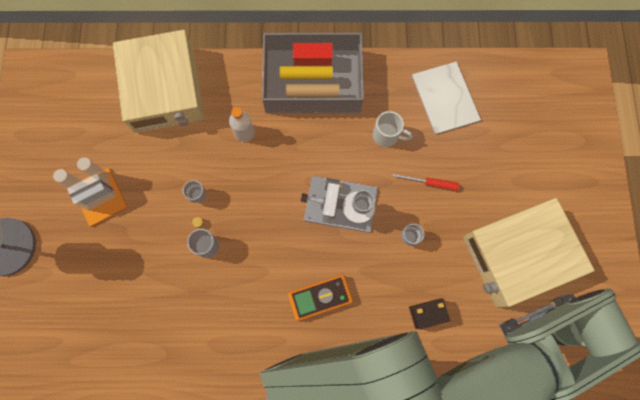

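View pics/scene0.png

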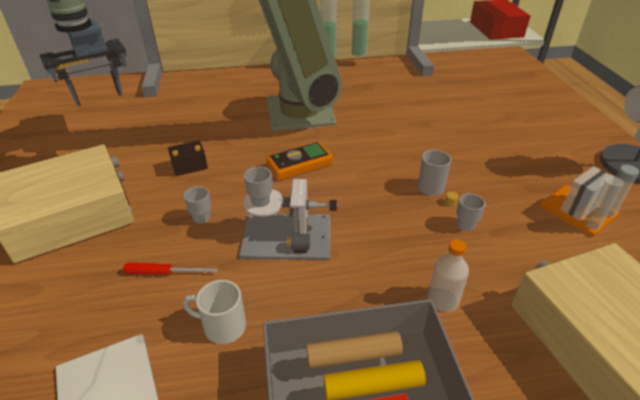

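Top view: cup on pan (363,202), loose cups (413,234) and (193,191), beaker (202,242), weight (198,222), knob (304,198). Scene view: the same cups at (258,185), (198,204), (470,211), with the knob at (333,205).

```bash
cat > h.py <<'E'
import numpy as np,cv2,pickle
from scipy.spatial.transform import Rotation as R
def ray(f,u,v,T=None):
    T=f["extrinsics"] if T is None else T
    d=T[:3,:3]@np.array([(u-f["cx"])/f["fx"],(v-f["cy"])/f["fy"],1]);return T[:3,3],d
def onz(f,u,v,z,T=None):
    o,d=ray(f,u,v,T);return o+d*(z-o[2])/d[2]
def proj(f,p,T=None):
    T=f["extrinsics"] if T is None else T
    c=T[:3,:3].T@(np.asarray(p,float)-T[:3,3]);return np.array([f["cx"]+f["fx"]*c[0]/c[2],f["cy"]+f["fy"]*c[1]/c[2]])
def wT(s,f):
    A=np.eye(4);A[:3,:3]=R.from_euler("xyz",s["ee_rot"],degrees=True).as_matrix();A[:3,3]=s["ee_pos"];return A@f["tool_from_camera"]
def tri(*rays):
    A=0;b=0
    for o,d in rays:
        d=d/np.linalg.norm(d);P=np.eye(3)-np.outer(d,d);A=A+P;b=b+P@o
    return np.linalg.solve(A,b)
def rel(s,dx):  # world shift -> tool shift in 30cm units
    return R.from_euler("xyz",s["ee_rot"],degrees=True).as_matrix().T@np.asarray(dx,float)/300
E
python3 - <<'E'
from h import *
F=pickle.load(open("F0.pkl","rb"));t=F["top"]
for n,u,v,z in [("b",413,233,75),("c",193,189,75),("a",364,199,170),("knob",304,198,85),("beaker",202,239,95),("base tl",312,177,12),("base tr",379,185,12),("base br",373,231,12),("base bl",305,222,12)]: print(n,onz(t,u,v,z).round(1))
c=t["color"][165:260,290:440];cv2.imwrite("pics/crop1.png",cv2.resize(c,None,fx=5,fy=5,interpolation=cv2.INTER_CUBIC))
E
```

```text
b [ 473.3 -301.8   75. ]
c [602.8 323.2  75. ]
a [ 549.2 -156.4  170. ]
knob [573.    4.6  85. ]
beaker [454.8 285.7  95. ]
base tl [655.9 -18.1  12. ]
base tr [ 630.4 -219.7   12. ]
base br [ 490.2 -197.3   12. ]
base bl [517.7   2.8  12. ]
```

View pics/crop1.png

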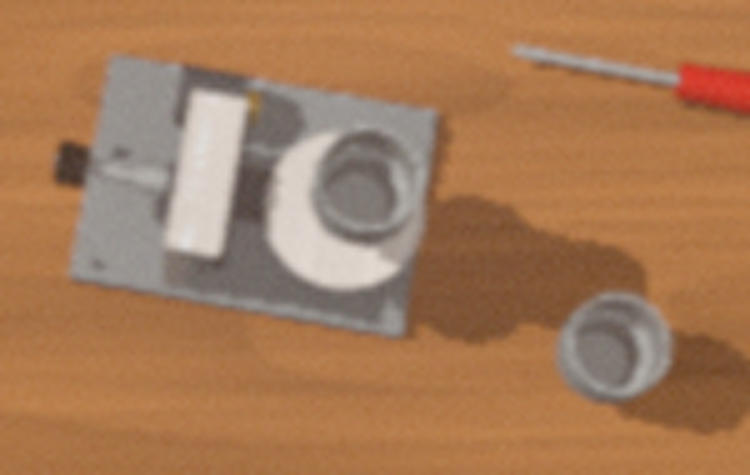

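Call:
step_arm(
  linear=[
    [0.9,-0.37,0],
    [0.9,-0.37,0],
    [0.9,-0.37,0],
    [0.9,-0.37,0],
    [0.9,-0.37,0],
    [0.9,-0.37,0],
    [0.9,-0.37,0],
  ],
  turn=[0,0,0,0,0,0,0],
)

```text
time_s: 1.02
ee_pos: [429.8, -321.3, 224.7]
ee_rot: [-180.0, 0.1, 23.1]
force: [-0.2, 0.0, 0.4]
gripper_width: 91.0
gripper_force: 0.0
```

```bash
cat > wl.py <<'E'
from h import *
from workcell import env,cams
import sys
# usage: wl.py z x y name : find rim near expected point
def look(name):
    s=env.state();f=cams.grab_frame("wrist");cv2.imwrite(f"pics/{name}.png",f["color"]);pickle.dump((s,f),open(name+".pkl","wb"))
    return s,f,wT(s,f)
E
python3 - <<'E'
from wl import *
s,f,T=look("w1");print(s["time_s"],s["ee_pos"],s["ee_rot"]);print(proj(f,[472,-302,75],T),proj(f,[549,-157,170],T),f["cx"],f["cy"])
E
```

```text
1.025 [ 429.83551629 -321.29693795  224.72501329] [-1.79994315e+02  5.29595723e-02  2.30973107e+01]
[314.85068632 137.04640243] [126.30690672 -88.83185749] 316.88581015264646 197.47907850370527
```

View pics/w1.png

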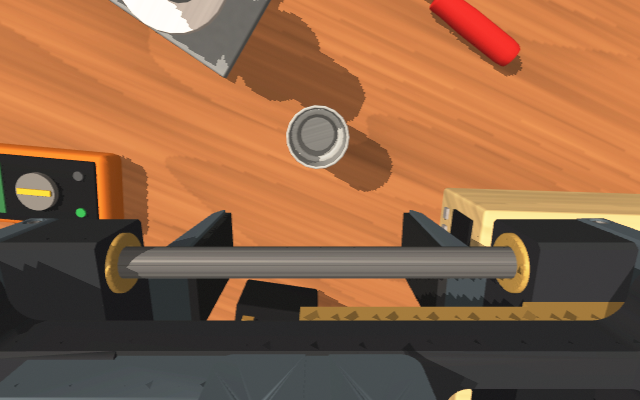

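Wrist view: cup b's rim is a clean circle at (318,136), radius about 31 px, near the predicted spot.

```bash
cat >> wl.py <<'E'
def rim(f,T,p,r=29,win=1.6,off=(0,0)):
    u=proj(f,p,T);px=np.linalg.norm(proj(f,np.add(p,[r,0,0]),T)-u)
    w=int(px*win)+12;x0=max(int(u[0])-w,0);y0=max(int(u[1])-w,0)
    c=f["color"][y0:int(u[1])+w,x0:int(u[0])+w]
    g=cv2.resize(cv2.cvtColor(c,cv2.COLOR_BGR2GRAY),None,fx=3,fy=3,interpolation=cv2.INTER_CUBIC)
    h=cv2.HoughCircles(cv2.GaussianBlur(g,(5,5),0),cv2.HOUGH_GRADIENT_ALT,1.5,20,param1=150,param2=.6,minRadius=int(px*3*.85),maxRadius=int(px*3*1.15))
    if h is None: return print("none",u,px)
    for x,y,q in h[0][:4]:
        uu=(x+1)/3-1/3+x0,(y+1)/3-1/3+y0
        print("px",np.round(uu,1),"r",round(q/3,1),"exp",round(px,1),"->",onz(f,*uu,p[2],T).round(1))
E
python3 - <<'E'
from wl import *
s,f=pickle.load(open("w1.pkl","rb"));T=wT(s,f);rim(f,T,[472,-302,75])
print(onz(f,318,136,75,T))
E
```

```text
px [317.5 138.5] r 29.5 exp 32.7 -> [ 471.7 -304.8   75. ]
[ 474.00349409 -304.28164797   75.        ]
```

Call:
step_arm(
  linear=[
    [0.154,0.006,0.17],
    [0.154,0.006,0.17],
    [0.154,0.006,0.17],
    [0.154,0.006,0.17],
  ],
  turn=[0,0,0,0],
)

```text
time_s: 1.58
ee_pos: [473.1, -305.7, 175.2]
ee_rot: [179.9, -0.0, 23.0]
force: [-0.3, -0.5, -0.0]
gripper_width: 91.1
gripper_force: 0.0
```

```bash
python3 - <<'E'
from wl import *
s,f,T=look("w2");print(s["ee_pos"]);rim(f,T,[473,-304.5,75])
E
```

```text
[ 473.13397578 -305.72314277  175.24008911]
px [315.  197.5] r 34.3 exp 36.0 -> [ 474.2 -304.6   75. ]
```

View pics/w2.png

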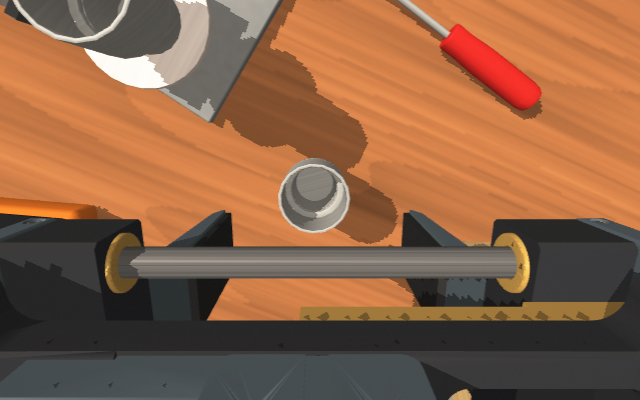

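Rim of b is centred at (314,199), within about 1 mm of the TCP axis. I'll descend and grip.

Call:
step_arm(
  linear=[
    [0.002,-0.003,0.4],
    [0.002,-0.003,0.4],
    [0.002,-0.003,0.4],
  ],
  turn=[0,0,0],
)

```text
time_s: 2.0
ee_pos: [470.8, -302.3, 51.4]
ee_rot: [-179.6, 0.3, 23.0]
force: [0.1, -0.4, -0.1]
gripper_width: 90.9
gripper_force: 0.0
```

Call:
step_arm(
  linear=[
    [0,0,0],
    [0,0,0],
    [0,0,0],
    [0,0,0],
    [0,0,0],
  ],
  turn=[0,0,0,0,0],
  fingers=1,
  force=25,
)

```text
time_s: 2.62
ee_pos: [474.2, -303.8, 55.2]
ee_rot: [179.9, -0.1, 23.1]
force: [-1.5, 1.0, 5.9]
gripper_width: 56.5
gripper_force: 25.0
```

Call:
step_arm(
  linear=[
    [0,0,-0.1],
    [0,0,-0.3],
    [0,0,-0.5],
    [0,0,-0.667],
    [0.19,-0.354,-0.667],
    [0.19,-0.354,-0.667],
    [0.19,-0.354,-0.667],
    [0.19,-0.354,-0.667],
    [0.19,-0.354,-0.667],
  ],
  turn=[0,0,0,0,0,0,0,0,0],
)

```text
time_s: 3.75
ee_pos: [484.4, -184.6, 253.8]
ee_rot: [180.0, 0.0, 23.0]
force: [0.6, -0.3, -1.3]
gripper_width: 56.3
gripper_force: 25.0
```

```bash
python3 - <<'E'
from wl import *
s,f,T=look("w3");print(s["ee_pos"],s["ee_rot"],s["gripper_width"]);print(proj(f,[549,-157,170],T));rim(f,T,[549,-157,170])
E
```

```text
[ 484.40228755 -184.56790751  253.77811299] [1.79991317e+02 3.25274146e-02 2.30013960e+01] 56.313773286122924
[315.83737146 108.21153007]
px [309.  108.5] r 41.2 exp 43.3 -> [ 546.9 -152.6  170. ]
```

View pics/w3.png

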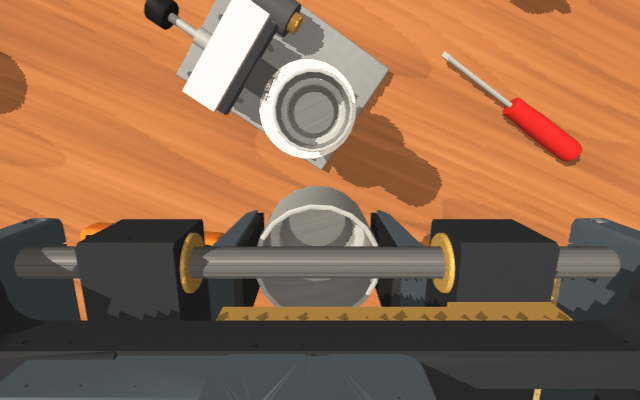

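```bash
python3 - <<'E'
from wl import *
s,f=pickle.load(open("w3.pkl","rb"));T=wT(s,f);p=[548,-156,170]
for r in(29,26.5,21.5): print(r);rim(f,T,p,r)
# ellipse of dark outline: edges along rays from guess
g=cv2.GaussianBlur(cv2.cvtColor(f["color"],cv2.COLOR_BGR2GRAY),(3,3),0).astype(int)
print(g[107,260:285]);print(g[107,340:365]);print(g[50:75,313]);print(g[135:165,313])
tz=s["ee_pos"].copy();tz[2]+=20;print(proj(f,tz,T));rim(f,T,tz)
crop=cv2.resize(f["color"][50:170,250:370],None,fx=5,fy=5,interpolation=cv2.INTER_CUBIC);cv2.imwrite("pics/c3.png",crop)
E
```

```text
29
px [309.  108.5] r 41.2 exp 43.3 -> [ 546.9 -152.6  170. ]
26.5
px [312.5 111.5] r 38.5 exp 39.4 -> [ 546.  -155.7  170. ]
21.5
px [313.5 114.5] r 30.4 exp 31.8 -> [ 544.4 -157.2  170. ]
px [313.5 114.5] r 35.1 exp 31.8 -> [ 544.4 -157.2  170. ]
[212 243 251 252 252 252 252 252 252 252 252 249 239 224 198 150 103  85
  83  83  93 115 133 138 139]
[219 220 217 213 201 174 149 140 141 157 191 209 202 194 190 174 152 141
 131 123 128 140 138 119 103]
[113 112 113 129 161 179 180 180 194 227 248 252 252 252 252 253 253 249
 239 226 215 179 120  87  83]
[100 100 110 130 142 143 142 138 135 129 126 132 138 161 203 216 215 233
 249 252 252 252 236 185 139 145 170 178 172 157]
[315.57830553 262.00548278]
px [317.5 263.5] r 57.9 exp 62.5 -> [ 484.1 -185.7  273.8]
```

View pics/c3.png

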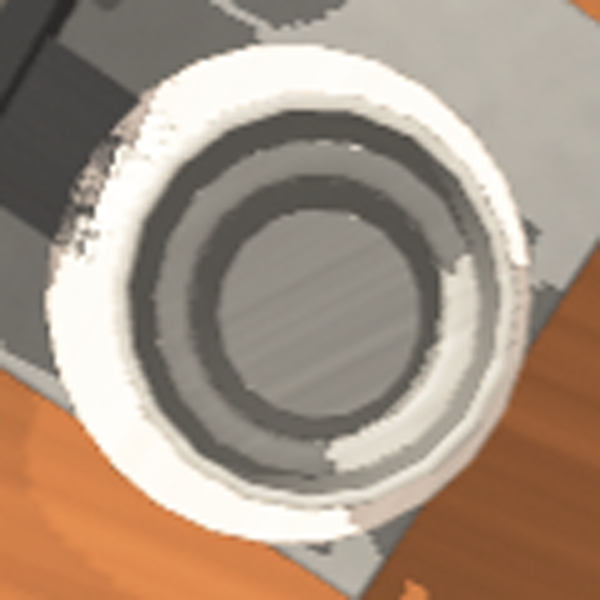

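The mouth of a is centred at about (313,110) and the held cup's rim at (317,263). So a is 70 mm ahead along tool x and −3 mm along tool y.

Call:
step_arm(
  linear=[
    [0.12,-0.005,0],
    [0.233,-0.01,0],
    [0.233,-0.01,0],
    [0.233,-0.01,0],
    [0.233,-0.01,0.06],
    [0.233,-0.01,0.1],
    [0.233,-0.01,0.14],
    [0.233,-0.01,0.14],
    [0.233,-0.01,0.14],
  ],
  turn=[0,0,0,0,0,0,0,0,0],
)

```text
time_s: 4.92
ee_pos: [547.9, -153.5, 212.5]
ee_rot: [180.0, -0.0, 23.1]
force: [-0.5, -0.6, -2.0]
gripper_width: 56.8
gripper_force: 25.0
```

Call:
step_arm(
  linear=[
    [0,0,0.025],
    [0,0.003,0.045],
    [0,0.003,0.055],
    [0,0.003,0.062],
    [0,0.003,0.067],
    [0,0.003,0.067],
    [0,0.003,0.067],
  ],
  turn=[0,0,0,0,0,0,0],
)

```text
time_s: 5.8
ee_pos: [548.1, -154.2, 192.1]
ee_rot: [180.0, -0.0, 23.1]
force: [0.6, 0.1, -1.9]
gripper_width: 57.0
gripper_force: 25.0
```

Call:
step_arm(
  linear=[
    [0,0,0.002],
    [0,0,0.004],
    [0,0,0.004],
    [0,0,0.004],
  ],
  turn=[0,0,0,0],
)

```text
time_s: 6.3
ee_pos: [548.0, -154.2, 190.8]
ee_rot: [180.0, -0.0, 23.1]
force: [-0.3, 0.2, -2.1]
gripper_width: 56.8
gripper_force: 25.0
```

Call:
step_arm(
  linear=[
    [0,0,0.002],
    [0,0,0.005],
    [0,0,0.005],
    [0,0,0.005],
  ],
  turn=[0,0,0,0],
)

```text
time_s: 6.8
ee_pos: [548.1, -154.2, 189.8]
ee_rot: [180.0, -0.0, 23.1]
force: [-1.2, -0.3, 4.4]
gripper_width: 57.0
gripper_force: 25.0
```

Contact at the nested height. Next: release and rise.

Call:
step_arm(
  linear=[
    [0,0,0],
    [0,0,0],
    [0,0,0],
    [0,0,0],
  ],
  turn=[0,0,0,0],
  fingers=-1,
)

```text
time_s: 7.3
ee_pos: [547.9, -154.1, 189.0]
ee_rot: [-180.0, 0.0, 23.1]
force: [0.3, 0.5, -0.1]
gripper_width: 90.5
gripper_force: 0.0
```

Call:
step_arm(
  linear=[
    [0,0,-0.1],
    [0,0,-0.25],
    [0,0,-0.25],
    [-0.2,0,-0.25],
    [-0.2,0,-0.25],
    [-0.2,0,-0.25],
  ],
  turn=[0,0,0,0,0,0],
)

```text
time_s: 8.05
ee_pos: [492.9, -177.6, 263.9]
ee_rot: [-180.0, -0.0, 23.0]
force: [-0.1, 0.2, -0.8]
gripper_width: 91.3
gripper_force: 0.0
```

```bash
python3 - <<'E'
from wl import *
s,f,T=look("w4");print(s["time_s"],s["ee_pos"],s["ee_rot"])
for z in(211.5,253): print(proj(f,[547.3,-155.7,z],T))
rim(f,T,[547.3,-155.7,211.5]);rim(f,T,[547.3,-155.7,211.5],26.5)
rim(f,T,[547.3,-155.7,138],21.0)
E
```

```text
8.05 [ 492.93848074 -177.60356468  263.88106766] [-1.79988277e+02 -1.99570349e-02  2.30454784e+01]
[317.770551   126.22160354]
[318.02933728 128.25000165]
px [317.  124.5] r 47.3 exp 48.8 -> [ 548.1 -154.8  211.5]
px [317.  124.5] r 42.7 exp 48.8 -> [ 548.1 -154.8  211.5]
px [313.5 123.5] r 47.7 exp 44.4 -> [ 547.8 -152.6  211.5]
px [313.5 123.5] r 39.3 exp 44.4 -> [ 547.8 -152.6  211.5]
px [313.5 123.5] r 43.4 exp 44.4 -> [ 547.8 -152.6  211.5]
px [316.  124.5] r 28.4 exp 26.0 -> [ 546.5 -154.7  138. ]
px [316.  124.5] r 23.0 exp 26.0 -> [ 546.5 -154.7  138. ]
```

View pics/w4.png

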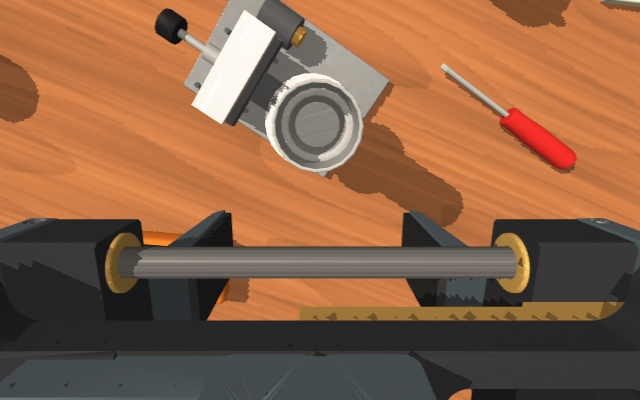

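Picture shows b nested concentrically in a, rim at (317,124), and the knob at (171,26). I'll go to c.

Call:
step_arm(
  linear=[
    [0.5,-0.7,0],
    [0.5,-0.7,0],
    [0.5,-0.7,0],
    [0.5,-0.7,0],
    [0.5,-0.7,0],
  ],
  turn=[0,0,0,0,0],
)

```text
time_s: 8.72
ee_pos: [549.6, 78.8, 263.4]
ee_rot: [-179.9, -0.0, 23.4]
force: [-1.3, -1.3, -0.0]
gripper_width: 90.8
gripper_force: 0.0
```

Call:
step_arm(
  linear=[
    [0.4,-0.69,0.1],
    [0.4,-0.69,0.1],
    [0.4,-0.69,0.1],
    [0.4,-0.69,0.1],
    [0.4,-0.69,0.1],
    [0.4,-0.69,0.1],
  ],
  turn=[0,0,0,0,0,0],
)

```text
time_s: 9.48
ee_pos: [577.9, 311.2, 233.6]
ee_rot: [179.9, 0.1, 23.1]
force: [-0.1, -0.7, -0.7]
gripper_width: 91.4
gripper_force: 0.0
```

```bash
python3 - <<'E'
from wl import *
s,f,T=look("w5");print(s["time_s"],s["ee_pos"],s["ee_rot"]);print(proj(f,[602.8,323.2,75],T))
rim(f,T,[602.8,323.2,75],win=2.5);rim(f,T,[602.8,323.2,75],26.5,win=2.5)
E
```

```text
9.475 [577.94073501 311.20020047 233.64713205] [1.79944895e+02 6.30523886e-02 2.30829321e+01]
[314.64019799 156.4206947 ]
px [313.5 158.5] r 29.7 exp 31.0 -> [600.5 323.4  75. ]
px [314.5 159. ] r 29.6 exp 28.2 -> [600.5 322.4  75. ]
px [314.5 159. ] r 26.1 exp 28.2 -> [600.5 322.4  75. ]
```

View pics/w5.png

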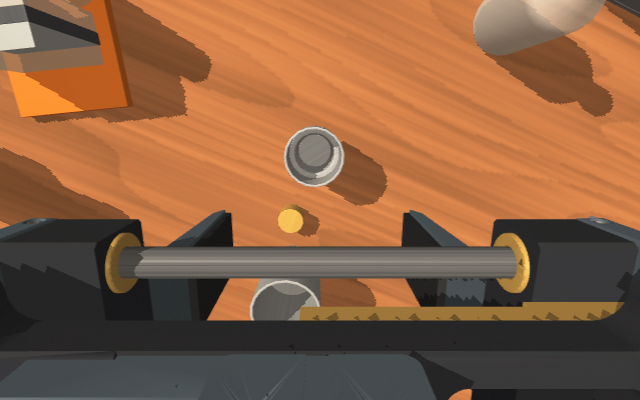

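Cup c's rim is at (314,157), the weight at (290,221), clear of the fingers. Descend and grip.

Call:
step_arm(
  linear=[
    [0.089,-0.005,0.1],
    [0.089,-0.005,0.25],
    [0.089,-0.005,0.42],
    [0.089,-0.005,0.56],
    [0.089,-0.005,0.595],
    [0.089,-0.005,0.595],
    [0.089,-0.005,0.595],
  ],
  turn=[0,0,0,0,0,0,0],
)

```text
time_s: 10.4
ee_pos: [603.3, 324.0, 58.3]
ee_rot: [-180.0, -0.3, 23.0]
force: [0.3, 0.4, 0.1]
gripper_width: 91.0
gripper_force: 0.0
```

Call:
step_arm(
  linear=[
    [0,0,0],
    [0,0,0],
    [0,0,0],
    [0,0,0],
    [0,0,0],
  ],
  turn=[0,0,0,0,0],
  fingers=1,
  force=25,
)

```text
time_s: 11.02
ee_pos: [601.8, 323.8, 55.9]
ee_rot: [180.0, -0.0, 23.1]
force: [-0.3, 0.1, 1.8]
gripper_width: 58.2
gripper_force: 25.0
```

Call:
step_arm(
  linear=[
    [0,0,-0.1],
    [0,0,-0.3],
    [0,0,-0.5],
    [0,0,-0.7],
    [0,0,-0.8],
    [0,0,-0.8],
    [0,0,-0.8],
  ],
  turn=[0,0,0,0,0,0,0],
)

```text
time_s: 11.9
ee_pos: [600.9, 323.2, 293.1]
ee_rot: [180.0, 0.2, 23.1]
force: [-0.4, 0.4, -1.8]
gripper_width: 58.6
gripper_force: 25.0
```

Call:
step_arm(
  linear=[
    [-0.51,0.7,0],
    [-0.51,0.7,0],
    [-0.51,0.7,0],
    [-0.51,0.7,0],
    [-0.51,0.7,0],
    [-0.51,0.7,0],
  ],
  turn=[0,0,0,0,0,0],
)

```text
time_s: 12.65
ee_pos: [542.7, 70.2, 294.1]
ee_rot: [-179.9, 0.1, 23.0]
force: [0.3, 0.7, -1.4]
gripper_width: 58.3
gripper_force: 25.0
```

Call:
step_arm(
  linear=[
    [-0.51,0.7,0],
    [-0.51,0.7,0],
    [-0.51,0.7,0],
    [-0.51,0.7,0],
    [-0.51,0.7,0],
    [-0.51,0.7,0],
    [-0.51,0.7,0],
  ],
  turn=[0,0,0,0,0,0,0],
)

```text
time_s: 13.52
ee_pos: [485.5, -180.9, 295.3]
ee_rot: [-179.9, -0.0, 23.2]
force: [0.4, 1.3, -0.7]
gripper_width: 58.1
gripper_force: 25.0
```

```bash
python3 - <<'E'
from wl import *
s,f,T=look("w6");print(s["time_s"],s["ee_pos"],s["ee_rot"]);p=np.array([548,-154.8,211.5]);print(proj(f,p,T))
rim(f,T,p);rim(f,T,p,26.5)
tz=s["ee_pos"].copy();tz[2]+=20;print(proj(f,tz,T));rim(f,T,tz)
# knob: dark blob in upper part
g=cv2.cvtColor(f["color"],cv2.COLOR_BGR2HSV)[...,2];m=(g<60).astype(np.uint8);m[205:]=0
n,_,st,ce=cv2.connectedComponentsWithStats(m)
for i in range(1,n):
    if st[i,4]>150:print(st[i],ce[i].round(1),onz(f,*ce[i],90,T).round(1))
E
```

```text
13.525 [ 485.53718503 -180.86914919  295.34494938] [-1.79938152e+02 -1.05195052e-03  2.32202490e+01]
[317.12267185 112.0069743 ]
px [318. 112.] r 41.8 exp 43.1 -> [ 548.3 -155.4  211.5]
px [318. 112.] r 37.9 exp 43.1 -> [ 548.3 -155.4  211.5]
px [315.  114.5] r 42.1 exp 39.3 -> [ 545.8 -154.1  211.5]
px [315.  114.5] r 38.4 exp 39.3 -> [ 545.8 -154.1  211.5]
px [315.  114.5] r 34.6 exp 39.3 -> [ 545.8 -154.1  211.5]
[315.537635   261.97658675]
px [316.5 259. ] r 60.6 exp 62.5 -> [ 487.  -180.7  315.3]
px [316.5 259. ] r 55.3 exp 62.5 -> [ 487.  -180.7  315.3]
[170  10  29  32 559] [183.4  24.8] [574.6   2.8  90. ]
[239  40  55  77 217] [265.8  73.8] [564.  -90.1  90. ]
```

Call:
step_arm(
  linear=[
    [0.12,0,0],
    [0.222,0.001,0],
    [0.222,0.001,0],
    [0.222,0.001,0.03],
    [0.222,0.001,0.08],
    [0.222,0.001,0.12],
    [0.222,0.001,0.14],
    [0.222,0.001,0.14],
    [0.222,0.001,0.14],
  ],
  turn=[0,0,0,0,0,0,0,0,0],
)

```text
time_s: 14.7
ee_pos: [546.4, -157.1, 254.2]
ee_rot: [180.0, -0.0, 23.1]
force: [-0.3, -0.2, -1.6]
gripper_width: 58.2
gripper_force: 25.0
```

Call:
step_arm(
  linear=[
    [0.005,-0.005,0],
    [0.005,-0.005,0.03],
    [0.005,-0.005,0.05],
    [0.005,-0.005,0.063],
    [0.005,-0.005,0.065],
    [0.005,-0.005,0.067],
    [0.005,-0.005,0.067],
    [0.005,-0.005,0.067],
  ],
  turn=[0,0,0,0,0,0,0,0],
)

```text
time_s: 15.7
ee_pos: [547.1, -154.9, 233.8]
ee_rot: [180.0, -0.0, 23.1]
force: [-0.5, -0.3, -1.0]
gripper_width: 58.1
gripper_force: 25.0
```

Call:
step_arm(
  linear=[
    [0,0,0.002],
    [0,0,0.004],
    [0,0,0.005],
    [0,0,0.005],
  ],
  turn=[0,0,0,0],
)

```text
time_s: 16.2
ee_pos: [547.1, -154.9, 232.4]
ee_rot: [180.0, -0.0, 23.1]
force: [-0.1, -0.7, 0.1]
gripper_width: 58.5
gripper_force: 25.0
```

Call:
step_arm(
  linear=[
    [0,0,0.002],
    [0,0,0.003],
    [0,0,0.003],
  ],
  turn=[0,0,0],
)

```text
time_s: 16.58
ee_pos: [547.3, -155.1, 231.8]
ee_rot: [179.9, -0.0, 23.1]
force: [0.1, -0.1, 3.3]
gripper_width: 58.5
gripper_force: 25.0
```

Seated. Release, rise, and back off for a look.

Call:
step_arm(
  linear=[
    [0,0,0],
    [0,0,0],
    [0,0,0],
    [0,0,0],
  ],
  turn=[0,0,0,0],
  fingers=-1,
)

```text
time_s: 17.08
ee_pos: [546.9, -154.8, 231.0]
ee_rot: [-180.0, 0.0, 23.1]
force: [-0.3, 1.1, 0.3]
gripper_width: 90.7
gripper_force: 0.0
```

Call:
step_arm(
  linear=[
    [0,0,-0.1],
    [0,0,-0.25],
    [0,0,-0.25],
    [-0.2,0,-0.25],
    [-0.2,0,-0.25],
    [-0.2,0,-0.25],
    [-0.2,0,-0.25],
  ],
  turn=[0,0,0,0,0,0,0],
)

```text
time_s: 17.95
ee_pos: [492.6, -178.2, 305.8]
ee_rot: [-180.0, -0.0, 23.1]
force: [0.3, 1.5, 0.4]
gripper_width: 91.4
gripper_force: 0.0
```

```bash
python3 - <<'E'
from wl import *
s,f,T=look("w7");print(s["time_s"],s["ee_pos"],s["ee_rot"]);p=np.array([548,-155,253]);print(proj(f,p,T))
rim(f,T,p);rim(f,T,p,26.5)
sc=cams.grab_frame("scene");tp=cams.grab_frame("top");pickle.dump((sc,tp),open("F7.pkl","wb"))
# knob in wrist (from w7) and top
for F,T2,roi in((f,T,(0,205,100,260)),(tp,tp["extrinsics"],(185,210,295,312)),(sc,sc["extrinsics"],(195,215,325,340))):
    g=cv2.cvtColor(F["color"],cv2.COLOR_BGR2HSV)[...,2];m=np.zeros_like(g);a,b,c,d=roi;m[a:b,c:d]=g[a:b,c:d]<60
    n,_,st,ce=cv2.connectedComponentsWithStats(m)
    i=1+st[1:,4].argmax();print(st[i],ce[i],onz(F,*ce[i],88,T2).round(1))
a=cv2.resize(f["color"][:200,100:400],(600,400));b=cv2.resize(sc["color"][120:270,180:360],(480,400))
b=cv2.resize(b,(200,167)) if 0 else b
im=np.zeros((600,800,3),np.uint8);im[:280,:420]=cv2.resize(f["color"][:200,100:400],(420,280));im[:600,420:800]=cv2.resize(sc["color"][130:250,240:316],(380,600),interpolation=cv2.INTER_CUBIC)
im[290:600,:420]=cv2.resize(sc["color"][175:245,270:365],(420,310),interpolation=cv2.INTER_CUBIC);cv2.imwrite("pics/m7.png",im)
E
```

```text
17.95 [ 492.58090715 -178.15335731  305.82992744] [-1.79986411e+02 -1.67038464e-03  2.31138005e+01]
[316.71430264 123.78246835]
px [316.5 122. ] r 45.3 exp 48.8 -> [ 548.9 -154.4  253. ]
px [316.5 122. ] r 45.6 exp 44.5 -> [ 548.9 -154.4  253. ]
px [316.5 122. ] r 41.6 exp 44.5 -> [ 548.9 -154.4  253. ]
[174  21  28  31 537] [187.19180633  35.45065177] [574.9   3.7  88. ]Traceback (most recent call last):
  File "<stdin>", line 9, in <module>
ValueError: attempt to get argmax of an empty sequence
```

Call:
step_arm(
  linear=[
    [0.487,-0.448,0],
    [0.487,-0.448,0],
    [0.487,-0.448,0],
    [0.487,-0.448,0],
    [0.487,-0.448,0],
    [0.487,-0.448,0.2],
    [0.487,-0.448,0.35],
    [0.487,-0.448,0.35],
    [0.487,-0.448,0.35],
  ],
  turn=[-0.165,-0.165,-0.165,-0.165,-0.165,-0.165,-0.165,-0.165,-0.165],
)

```text
time_s: 19.23
ee_pos: [575.0, 2.7, 203.0]
ee_rot: [179.8, -0.0, 82.5]
force: [1.0, -0.1, 0.4]
gripper_width: 91.0
gripper_force: 0.0
```

```bash
python3 - <<'E'
from wl import *
s,f,T=look("w8");print(s["time_s"],s["ee_pos"],s["ee_rot"]);print(proj(f,[574,3,85],T),proj(f,[574-9,3-70,85],T))
E
```

```text
19.225 [574.96784061   2.66957202 203.03448783] [ 1.79820254e+02 -1.97240164e-02  8.24901268e+01]
[316.11067667 194.11219813] [316.31165432 270.03900598]
```

View pics/w8.png

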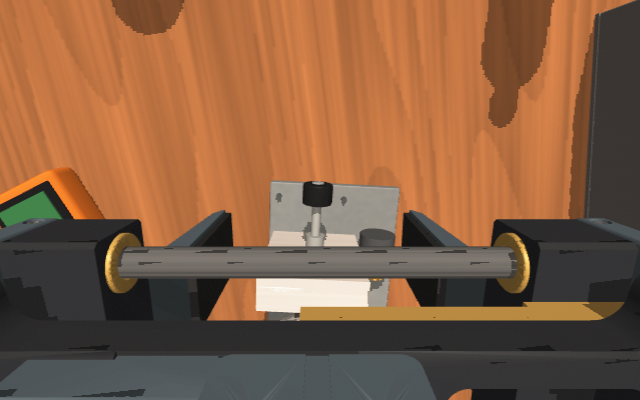

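The knob is at (317,194), right under the TCP; the base edge shows the rig about 2° further round. Descend and grip.

Call:
step_arm(
  linear=[
    [0,0,0.12],
    [0,0,0.25],
    [0,0,0.36],
    [0,0,0.41],
    [0,0,0.417],
    [0,0,0.417],
    [0,0,0.417],
  ],
  turn=[0.005,0.005,0.005,0.005,0.005,0.005,0.005],
)

```text
time_s: 20.15
ee_pos: [574.5, 2.5, 77.6]
ee_rot: [179.8, -0.0, 80.7]
force: [0.2, -0.4, -0.1]
gripper_width: 91.4
gripper_force: 0.0
```

Call:
step_arm(
  linear=[
    [0,0,0],
    [0,0,0],
    [0,0,0],
    [0,0,0],
    [0,0,0],
    [0,0,0],
    [0,0,0],
  ],
  turn=[0,0,0,0,0,0,0],
  fingers=1,
  force=50,
)

```text
time_s: 21.02
ee_pos: [575.4, 2.2, 76.3]
ee_rot: [179.7, -0.0, 80.7]
force: [2.8, -0.5, -2.6]
gripper_width: 24.9
gripper_force: 50.1
```

Call:
step_arm(
  linear=[
    [0.01,0,0],
    [0.02,0,0],
    [0.03,0,0],
    [0.04,0,0],
    [0.05,0,0],
    [0.058,0,0],
    [0.063,0,0],
    [0.065,0,0],
    [0.065,0,0],
  ],
  turn=[0,0,0,0,0,0,0,0,0],
)

```text
time_s: 22.15
ee_pos: [578.3, 17.9, 76.4]
ee_rot: [179.8, 0.3, 80.8]
force: [3.3, -11.9, -2.3]
gripper_width: 25.3
gripper_force: 50.0
```

Call:
step_arm(
  linear=[
    [0.005,0,0],
    [0.01,0,0],
    [0.014,0,0],
    [0.014,0,0],
    [0.014,0,0],
  ],
  turn=[0,0,0,0,0],
)

```text
time_s: 22.78
ee_pos: [579.0, 21.6, 76.4]
ee_rot: [179.7, 0.4, 80.8]
force: [3.4, -14.1, -1.7]
gripper_width: 25.1
gripper_force: 50.0
```

Call:
step_arm(
  linear=[
    [0.003,0,0],
    [0.005,0,0],
    [0.005,0,0],
    [0.005,0,0],
    [0.005,0,0],
    [0.005,0,0],
    [0.005,0,0],
    [0.005,0,0],
    [0.005,0,0],
    [0.005,0,0],
    [0.005,0,0],
    [0.005,0,0],
    [0.005,0,0],
    [0.005,0,0],
  ],
  turn=[0,0,0,0,0,0,0,0,0,0,0,0,0,0],
)

```text
time_s: 24.52
ee_pos: [579.0, 22.0, 76.4]
ee_rot: [179.8, 0.5, 80.8]
force: [3.8, -17.7, -1.5]
gripper_width: 24.7
gripper_force: 50.0
```

```bash
python3 - <<'E'
from wl import *
s=env.state();print(s["time_s"],s["ee_pos"],s["force"],s["gripper_force"],s["gripper_width"])
tp=cams.grab_frame("top");sc=cams.grab_frame("scene");pickle.dump((sc,tp),open("F9.pkl","wb"))
F=pickle.load(open("F0.pkl","rb"))["scene"]
# stack top rim in scene: compare expected rim centres raised/sunk
for z in(203,253): print(z,proj(sc,[548.5,-154.8,z]))
d=cv2.absdiff(sc["color"],F["color"]).max(2)
x=int(proj(sc,[548.5,-154.8,203])[0])
hsv=cv2.cvtColor(sc["color"],cv2.COLOR_BGR2HSV)
print("sat column",x,[(y,int(hsv[y,x,1]),int(hsv[y,x,2])) for y in range(100,215,3)])
E
```

```text
24.525 [579.0259875   21.9939957   76.36658458] [  3.81374834 -17.73249288  -1.53914754] 49.99959468841553 24.70024799098789
203 [255.48964712 161.29770489]
253 [253.16148518 141.11402656]
sat column 255 [(100, 175, 149), (103, 179, 104), (106, 169, 104), (109, 168, 106), (112, 174, 104), (115, 177, 98), (118, 173, 102), (121, 177, 108), (124, 168, 109), (127, 168, 106), (130, 169, 107), (133, 179, 151), (136, 174, 154), (139, 173, 150), (142, 178, 153), (145, 176, 155), (148, 177, 150), (151, 177, 148), (154, 115, 135), (157, 37, 103), (160, 37, 104), (163, 37, 103), (166, 42, 103), (169, 40, 103), (172, 36, 105), (175, 35, 103), (178, 36, 105), (181, 39, 104), (184, 37, 104), (187, 35, 102), (190, 34, 105), (193, 34, 104), (196, 35, 102), (199, 40, 103), (202, 34, 104), (205, 38, 102), (208, 37, 103), (211, 32, 103), (214, 39, 99)]
```

The stop is confirmed: force rose with no further motion, and the stack top dropped 50 mm (rim at row ~155 to 161). Handing in.

```bash
python3 - <<'E'
from wl import *
sc,tp=pickle.load(open("F9.pkl","rb"));h=cv2.cvtColor(sc["color"],cv2.COLOR_BGR2HSV)
for y in(165,172,185,200):
    x=np.where(h[y,225:285,1]<80)[0]+225;print(y,x.min(),x.max())
print(env.job_done())
E
```

```text
165 244 284
172 245 270
185 246 271
200 249 272
the job is handed in; nothing more can be done
None
```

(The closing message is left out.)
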